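Index the dye carousel by one hole

ROBOT

A 7-joint arm with a two-finger parallel gripper is mounted at the origin on a cart in front of the work surface, level with it; the furniture and walls round the work are solid. World frame = base frame: x ahead of the robot, y to its left, z up, the work surface at z = 0. Lengths are in m, angles in rad, forces in N, time in s.
With the tool pointing down it reaches from about 0.425 to 0.95 m from the base axis. Payload 4.7 kg.
Tool frame: the origin (TCP) lies on the centre line of the jaws, within the pads' length; the fingertips stand robot.nose_length ahead of it and the grasp point (between the pads) lies 8 mm behind it (robot.nose_length is the distance from the TCP to the fingertips, in m); z points along the fingers, x is the direction in which the jaws open and shut, and the axes are right-handed (so a half turn about z gives the same grasp; the last joint's range is limited). The gripper opens to 85 mm and grips with 20 to 120 N. Pads are 22 mm wide; open, the fingers measure 114 mm over their backs; the gripper's body (76 mm by 85 mm) begins 54 mm behind the grasp point. The pads swing forward as they close: fully open they stand 13 mm farther back than shut.
Start: joints at [-1.345, 0.469, -0.049, 1.532, 0.024, 1.141, -0.082], TCP at [0.17, 0.653, 0.242] pointing down, gripper open.
Joint ranges: [-2.59, 2.59], [-0.33, 1.99], [-1.39, 1.29], [0.1, 2.45], [-1.04, 4.18], [0.21, 1.99], [-2.66, 2.66]. Speed limits (rad/s): [2.57, 2.57, 3.14, 3.14, 3.14, 3.14, 3.14].

INTERFACE

Orientations are given as [roll, pitch, yaw] about the fixed x, y, z axes, in that order (R = Rz(yaw) Ry(pitch) Rx(roll)).
In Python, from plant import robot gives the robot as it stands. Calls block until the motion is done:
- robot.goto(position, orientation): joint-space move of the TCP to a pose.
- robot.move_straight(position, vel=0.15, attitude=None, contact_N=None): straight line of the TCP; attitude=None keeps the orientation; vel is the mean speed in m/s. With contact_N (N) it stops when the force on the tool has changed by that much, and returns True; else False.
- robot.move_joints(angles): joint-space move.
- robot.grip(opening, strength=None): opening from 0.0 (shut) to 1.0 (fully open); strength is the grip in N (None keeps the last); returns when the fingers have stopped.
- robot.sleep(seconds).
- robot.inverse_kinematics(position, orientation): joint angles nearest the present ones, or None.
- robot.sense(): the state.
- robot.grab_frame(name): name is "scene" or "top" or "wrist"; returns a dict with "image" (480x640x3 uint8, red, green, blue), "range_z" (480x640 float32, m along the optical axis (not along the pixel's ray), 0 where there is no reading), "fx", "fy", "cx", "cy" (pixels), "R" (3x3) and "t" (3): a world point X has camera coordinates R X + t. Camera axes: x right, y down, z forward; pixel columns grow to the right and rows downward; lengths in m; the calibration is good to about 2 mm. A picture is of the moment at which its call begins.
A pose or a line that the arm cannot do raises robot.IKError and nothing moves.
- robot.close_job(): hands the job in, once; it reports no verdict.
The state is a dict: "t": time; "joint_pos": joint angles; "joint_velocities": joint speeds; "effort": joint torques, N m; "tcp_pos": TCP position; "tcp_rot": TCP orientation; "wrist_force": force on the tool from outside, world axes, zero at the start; "torque": the same for the moment, N m; "opening": opening from 0.0 (shut) to 1.0 (fully open).
Only numpy, scipy, OpenCV 4.12 (cv2) and the standard library are available. Lean on these libraries where they do the work, as an engineer would, in place of code of your own. Each camera call takes 0.05 s, during which the arm holds its last target.

TASK

Bring the jar with the yellow lid under the red pointer: with the fingertips press the black plunger pad of the dye carousel down, push it round to the next hole in the direction that brings the yellow jar to the pointer, and let the plunger spring fully up so that the carousel is locked there. Do not touch or lift the jars, which must stay upright in their seats, and leave everything else on the table where it stands.

Things in the scene. Friction and masses are not known exactly. Their poses are not given: they have to be found in the camera images.
- turntable (a joint): angle in rad of the carousel's aluminium disc (236 mm across, top 40 mm above the table) about its vertical axis: 0 as the task begins (within 0.01), positive counter-clockwise seen from above. A steel sector plate round the front of it has three notches, the holes, at -1.047, 0 and +1.047 rad (-60, 0, +60 degrees); the disc stops at -1.22 and +1.22. Little friction (under 0.15 N m). With the plunger up in a notch the disc is locked, with about 0.01 rad of play.
- plunger (a joint): how far in m the spring plunger on the disc is pressed straight down: 0 fully up (locked when in a notch), 0.014 fully in; about 3 N to start it and 7 N fully in. Its brass cross tooth is free of the notch from 0.009 on. Between notches the tooth rides under the sector plate, so the plunger stays in about 0.008 even when let go, and springs up by itself once it is let go within about 0.015 rad of a notch, or is pushed over one.
- plunger_pad (a point): centre of the upper face of the plunger's round black pad, as it is now: 58 mm outside, a flat floor 52 mm across inside a raised rim 5 mm high and 3 mm thick, 114 mm above the table when up, 98 mm out from the disc's axis. Closed fingertips set on its floor carry the pad round by friction and the rim. The pad stands on the side of the disc opposite the pointer as the task begins, and goes round with the disc.
- carousel_axis (a point): point on the disc's axis at the height of the disc's top, 40 mm above the table. Fixed during the task. The dark grey foot is 310 mm across; the sector plate reaches 152 mm from the axis at 76 to 84 mm height, on the side away from the pointer.
- pointer_spot (a point): the place on the disc straight below the tip of the red pointer, 84 mm from the axis, 40 mm above the table, where the origin of the chosen jar must come. Fixed during the task. The pointer hangs 146 mm above the table on a steel post that stands 165 mm from the axis.
- yellow_jar: loose white powder jar with a yellow lid, 57 mm across, 66 mm tall, standing upright in a ringed seat on the disc (ring 6 mm tall, 2 mm of play); origin at the centre of its underside, z up. It starts in the seat 60 degrees to one side or the other of the pointer, and must come below the pointer.
- green_jar: loose white powder jar with a green lid, 57 mm across, 66 mm tall, standing upright in a ringed seat on the disc (ring 6 mm tall, 2 mm of play); origin at the centre of its underside, z up. It starts in the seat on the other side of the pointer.
- magenta_jar: loose white powder jar with a magenta lid, 57 mm across, 66 mm tall, standing upright in a ringed seat on the disc (ring 6 mm tall, 2 mm of play); origin at the centre of its underside, z up. It starts below the pointer.
- black_jar: loose black screw-cap jar, 69 mm across, 90 mm tall, origin at the centre of its underside; a bystander
- beaker: loose grey-green plastic beaker, 78 mm across, 109 mm tall, origin at the centre of its underside; a bystander
- tape_roll: loose roll of tan masking tape lying flat, 100 mm across, 25 mm tall, origin at the centre of its underside; a bystander
- purple_brush: loose purple nail brush, 30 x 86 x 55 mm, origin at the centre of its underside; a bystander
- bottle_cap: loose white bottle cap with nozzle standing on its rim, 48 mm across, 68 mm tall, origin at the centre of its underside; a bystander
There are look-alikes about, which are no part of the job. There is more than one size of the yellow_jar; the one meant has the size given above. Leave any orange look-alike of the green_jar alone.

How it is judged:
On the way, in this order (a step that is already met when the one before it is completed fails the run):
1. the plunger is pressed in, more than 7 mm down, with the disc still at its first hole (value of joint plunger above 0.007 m and value of joint turntable between -0.05 and 0.05 rad).
2. with the plunger in, the disc is turned half way towards the hole that brings the yellow jar to the pointer (value of joint plunger above 0.006 m and horizontal distance between yellow_jar and pointer_spot below 0.05 m).
3. the yellow jar is below the pointer and the plunger has sprung up (horizontal distance between yellow_jar and pointer_spot below 0.01 m and value of joint plunger below 0.002 m), for 0.2 s.
At the end, for the whole second after the job is handed in: The yellow jar's origin is within 10 mm (level) of the spot below the pointer, the plunger is within 2 mm of fully up (in its notch, the disc locked and at rest), and all three jars stand upright (within 0.1 rad) on the disc in their seats, within 6 mm of the disc's top in height (all of step 3 and velocity of joint turntable between -0.02 and 0.02 rad/s and z of yellow_jar in the frame of carousel_axis between -0.006 and 0.006 m and horizontal distance between yellow_jar and carousel_axis between 0.074 and 0.094 m and angle between each of yellow_jar, green_jar, magenta_jar's own z axis and vertical below 0.1 rad and z of green_jar in the frame of carousel_axis between -0.006 and 0.006 m and horizontal distance between green_jar and carousel_axis between 0.074 and 0.094 m and z of magenta_jar in the frame of carousel_axis between -0.006 and 0.006 m and horizontal distance between magenta_jar and carousel_axis between 0.074 and 0.094 m); the robot touches nothing.
It fails at once if a jar on the carousel is touched by the robot with more than 1 N (contact force between any of the fingers, the arm and yellow_jar above 1 N or contact force between any of the fingers, the arm and green_jar above 1 N or contact force between any of the fingers, the arm and magenta_jar above 1 N).
It fails at once if a jar is lifted more than 12 mm off the disc or tipped by more than 0.3 rad (z of any of yellow_jar, green_jar, magenta_jar in the frame of carousel_axis above 0.012 m or angle between any of yellow_jar, green_jar, magenta_jar's own z axis and vertical above 0.3 rad).
It fails at once if the disc is forced round with the plunger up between the holes (value of joint plunger below 0.003 m and (value of joint turntable between 0.06 and 0.98 rad or value of joint turntable between -0.98 and -0.06 rad)).
It fails at once if a bystander is moved by more than 15 mm (distance of any of black_jar, beaker, tape_roll, purple_brush, bottle_cap from where it was at the start of the episode above 0.015 m).
It also fails if it takes over 35 s, if anything falls off the work surface, if the arm or the gripper's body presses on something with over 40 N, if the wrist force passes 120 N, or if a joint passes its speed limit or range.

## Working session

There is one attempt and no reset: what is moved stays moved. The work goes in short steps, each a Python script; the robot and the scene stay as the last script left them, time stands still between calls to the robot, and variables do not carry over. Pictures are saved under pics/ and viewed, and the job is handed in when it is done.

```bash
ls; mkdir -p pics; cat > h.py <<'E'
import numpy as np, cv2
from plant import robot
def save(f,n): cv2.imwrite('pics/'+n,cv2.cvtColor(f['image'],cv2.COLOR_RGB2BGR))
def ray(f,u,v,z):
    d=f['R'].T@np.array([(u-f['cx'])/f['fx'],(v-f['cy'])/f['fy'],1.]); o=-f['R'].T@f['t']
    return o+d*(z-o[2])/d[2]
def cloud(f):
    v,u=np.mgrid[0:480,0:640]; Z=f['range_z']
    P=np.stack([(u-f['cx'])/f['fx']*Z,(v-f['cy'])/f['fy']*Z,Z],-1)
    return (P-f['t'])@f['R']
def proj(f,X):
    c=f['R']@np.asarray(X)+f['t']; return f['fx']*c[0]/c[2]+f['cx'],f['fy']*c[1]/c[2]+f['cy']
E
python3 - <<'E'
from h import *
for n in('scene','top','wrist'):
    f=robot.grab_frame(n); save(f,n+'0.png'); print(n,-f['R'].T@f['t'],f['fx'])
s=robot.sense();print(s['t'],s['tcp_pos'],s['tcp_rot'],s['opening'],robot.nose_length,s['wrist_force'])
E
```

```text
pics
scene [1.48781301 0.02384982 1.50928983] 565.7518072519296
top [ 0.430696   -0.03629197  1.18843051] 487.8636210227199
wrist [0.09626642 0.67092067 0.37356875] 407.8447282538056
0.15 [0.1700013  0.65281557 0.24151314] [3.14153321e+00 1.45948051e-03 1.31606217e+00] 0.9996147562664479 0.011 [ 1.1338407  -0.15962619 -0.83085946]
```

View pics/scene0.png

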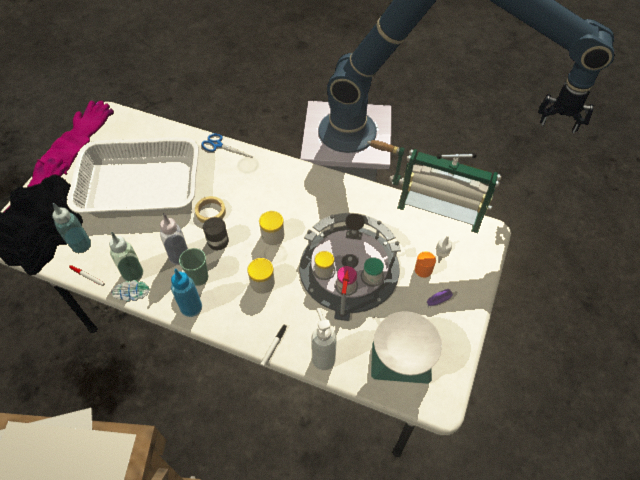

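View pics/top0.png

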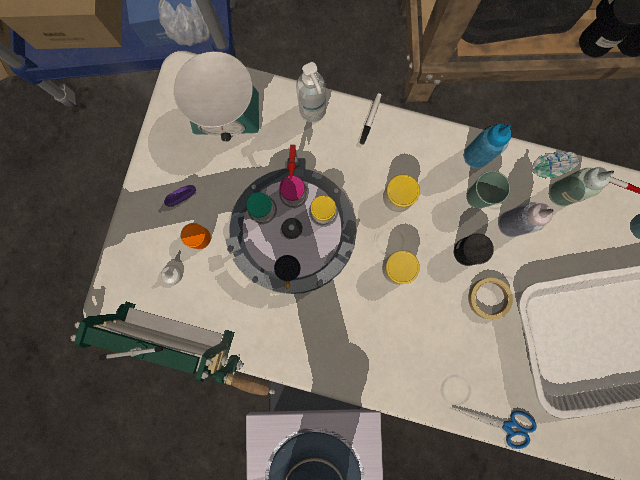

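The yellow lids are at top (323,209) on the carousel, and at (403,191) and (403,267), which are larger and stand on the table. The orange lid at (195,236) resembles the green jar's and stays put. The target is the yellow jar in the carousel seat. It needs to go counter-clockwise (+60°) to reach the pointer, and the pad is at (287,268). Next I'll measure and check a crop.

```bash
python3 - <<'E'
from h import *
f=robot.grab_frame('top'); im=f['image']
cv2.imwrite('pics/crop.png',cv2.cvtColor(cv2.resize(im[140:310,210:430],None,fx=3.4,fy=3.4,interpolation=cv2.INTER_CUBIC),cv2.COLOR_RGB2BGR))
hsv=cv2.cvtColor(im,cv2.COLOR_RGB2HSV)
def blobs(m,amin=150):
    n,l,s,c=cv2.connectedComponentsWithStats(m.astype(np.uint8)*255)
    return [(c[i],s[i]) for i in range(1,n) if s[i,4]>amin]
P=cloud(f)
for name,lo,hi in(('yel',20,34),('grn',65,90),('mag',155,176)):
    m=(hsv[...,0]>=lo)&(hsv[...,0]<=hi)&(hsv[...,1]>130)&(hsv[...,2]>60)
    for c,s in blobs(m):
        u,v=c; print(name,c.round(1),s[2:],ray(f,u,v,.106).round(4),P[int(v),int(u)].round(3))
m=(hsv[...,2]<45); m[:240]=0;m[300:]=0;m[:,:260]=0;m[:,320:]=0
for c,s in blobs(m,80): print('pad',c.round(1),s,ray(f,*c,.114).round(4),P[int(c[1]),int(c[0])].round(3))
# heights: pad floor from cloud, steel plate & foot points
for uv in((291,228),(287,268)): print(uv,P[uv[1],uv[0]],ray(f,*uv,.04))
# foot circle: points in cloud
E
```

```text
yel [402.7 190.4] [ 33  34 856] [ 0.6538 -0.2174  0.106 ] [ 0.659 -0.219  0.086]
yel [322.9 207.5] [ 25  26 509] [ 0.6197 -0.0367  0.106 ] [ 0.621 -0.035  0.107]
yel [402.1 266.9] [ 33  33 876] [ 0.4817 -0.2086  0.106 ] [ 0.484 -0.211  0.092]
grn [258.4 204.2] [ 26  25 474] [0.6311 0.1082 0.106 ] [0.631 0.109 0.107]
mag [291.7 187.7] [ 25  26 490] [0.6669 0.0324 0.106 ] [0.669 0.034 0.104]
pad [287.4 268.1] [274 255  37  26 556] [0.4853 0.045  0.114 ] [0.485 0.046 0.115]
(291, 228) [0.58082719 0.03864442 0.06351659] [0.58396572 0.04021099 0.04      ]
(287, 268) [0.48545473 0.04575785 0.11492881] [0.4892768  0.05148481 0.04      ]
```

View pics/crop.png

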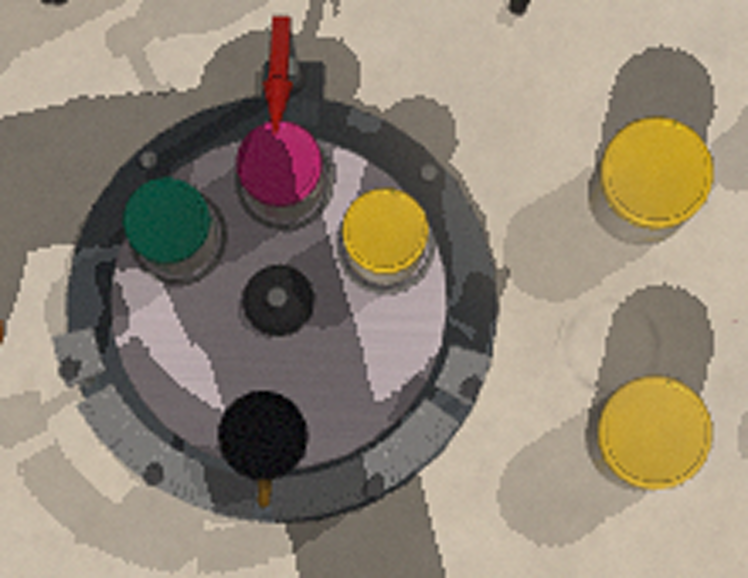

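```bash
cat >> h.py <<'E'
AX=np.array([.5831,.0382]); A0=np.arctan2(.045-.0382,.4853-.5831); RP=.098
def pp(th,z,r=RP): return [AX[0]+r*np.cos(A0+th),AX[1]+r*np.sin(A0+th),z]
YS=-0.45
def ori(th): return [np.pi,0,YS+th]
E
python3 - <<'E'
from h import *
f=robot.grab_frame('top');P=cloud(f)
for a,b,c,d in((70,280,290,400),(150,250,200,290),(240,160,340,290)):
    print(np.sort(P[b:d,a:c,2].ravel())[-200::50])
for th in(0,.5,1.05,1.15): print(robot.inverse_kinematics(pp(th,.12),ori(th)),pp(th,.12))
robot.grip(0.0,30)
p=robot.sense()['tcp_pos']
robot.move_straight([p[0],p[1],.36])
robot.goto(pp(0,.30),ori(0))
robot.move_straight(pp(0,.15))
s=robot.sense();print(s['t'],s['tcp_pos'],s['wrist_force'],s['opening'])
for n in('scene','top'): save(robot.grab_frame(n),n+'1.png')
w=robot.grab_frame('wrist');save(w,'w1.png')
E
```

```text
[0.26261178 0.26382529 1.18843051 1.18843051]
[0.0245712  0.02604633 0.02789771 0.03622369]
[0.12117554 0.1496351  0.15269441 1.18843051]
[-0.67068418  0.36378081  0.60645247  2.11872951 -0.30442952  0.7430721
 -0.31816354] [np.float64(0.4853360288107833), np.float64(0.04499749492931157), 0.12]
[-0.594537    0.38099235  0.64043088  2.10551854 -0.3309055   0.75306096
  0.30623506] [np.float64(0.4940451510355461), np.float64(-0.0027051815289739073), 0.12]
[-0.4983896   0.43943301  0.64357249  2.02521756 -0.36715389  0.79115402
  0.96206159] [np.float64(0.5285591734317824), np.float64(-0.04322050256081457), 0.12]
[-0.47759416  0.45086436  0.63331544  2.00495741 -0.36801366  0.79921833
  1.06900294] [np.float64(0.536960137342665), np.float64(-0.04825873625008795), 0.12]
5.5417 [0.48600403 0.04504594 0.15071082] [0.04909556 1.03780362 0.53203717] -0.0012945563238610212
```

View pics/w1.png

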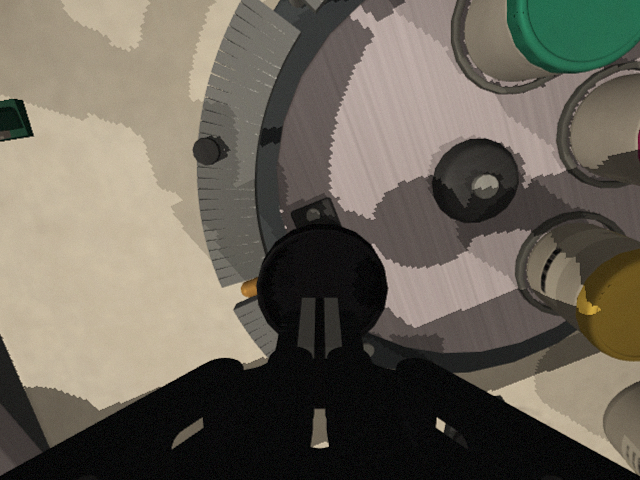

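View pics/scene1.png

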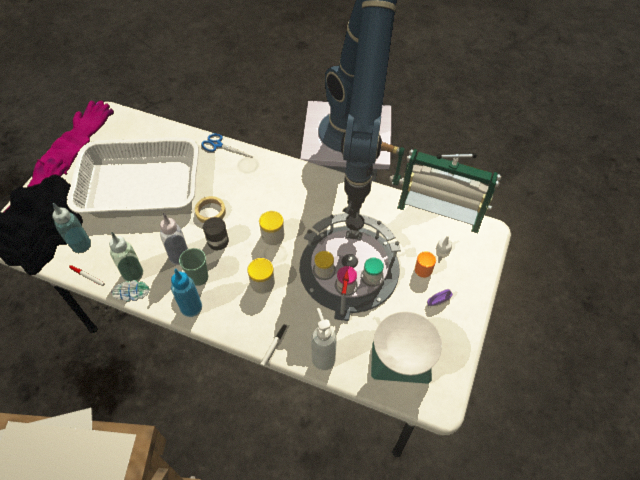

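The wrist picture shows the shut fingertips at about (320,300) over the black pad (centre about (322,288)). The jars are clear to the right. Now I'll press down to contact.

```bash
python3 - <<'E'
from h import *
hit=robot.move_straight(pp(0,.105),vel=.03,contact_N=2.0)
s=robot.sense();z0=s['tcp_pos'][2];print(hit,s['t'],s['tcp_pos'],s['wrist_force'])
E
```

```text
True 6.6167 [0.48517303 0.04497394 0.1224139 ] [ 0.41461139 -0.1719556   2.91511323]
```

```bash
python3 - <<'E'
from h import *
for z in(.120,.1175,.115,.1135,.1125):
    robot.move_straight(pp(0,z),vel=.03)
    s=robot.sense();print(s['t'],s['tcp_pos'].round(4) if hasattr(s['tcp_pos'],'round') else s['tcp_pos'],np.round(s['wrist_force'],2))
E
```

```text
6.8667 [0.4853 0.045  0.12  ] [-1.14 -0.04  3.56]
7.1167 [0.4853 0.045  0.1175] [-1.68  0.21  3.48]
7.3667 [0.4853 0.045  0.1151] [-0.72 -0.28  5.18]
7.6167 [0.4853 0.045  0.1137] [-2.04 -0.19  6.05]
7.8667 [0.4853 0.045  0.1127] [-1.68 -0.14  5.43]
```

```bash
python3 - <<'E'
from h import *
robot.move_straight(pp(0,.1118),vel=.03)
s=robot.sense();print(np.round(s['tcp_pos'],4),np.round(s['wrist_force'],2))
for th in np.arange(.04,.25,.04):
    robot.move_straight(pp(th,.1118),vel=.04,attitude=ori(th))
    s=robot.sense();print(round(th,2),s['t'],np.round(s['tcp_pos'],4),np.round(s['wrist_force'],2))
f=robot.grab_frame('top');save(f,'top2.png')
save(robot.grab_frame('wrist'),'w2.png')
E
```

```text
[0.4853 0.045  0.112 ] [-0.61  0.04  6.08]
0.04 8.3667 [0.4853 0.0408 0.1122] [-0.74 -0.63  6.24]
0.08 8.6167 [0.4854 0.0369 0.1122] [-1.55 -0.3   6.07]
0.12 8.8667 [0.4856 0.0329 0.1122] [-1.46 -1.27  6.28]
0.16 9.1167 [0.486  0.029  0.1123] [-1.07 -0.91  6.21]
0.2 9.3667 [0.4865 0.0251 0.1123] [-1.34 -0.24  6.58]
0.24 9.6167 [0.4871 0.0212 0.1123] [-0.81 -0.59  6.36]
```

View pics/w2.png

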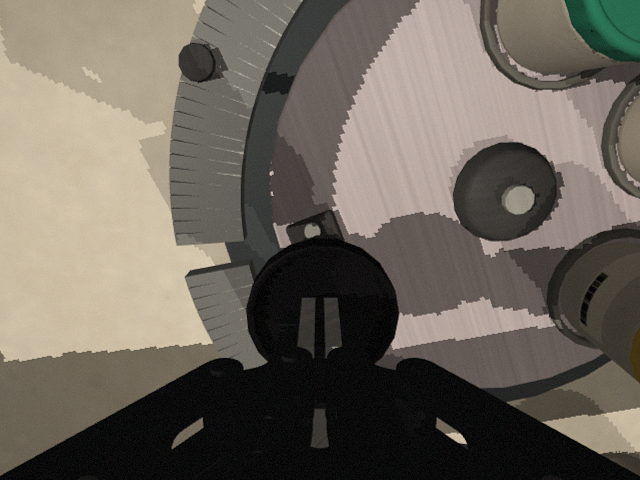

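View pics/top2.png

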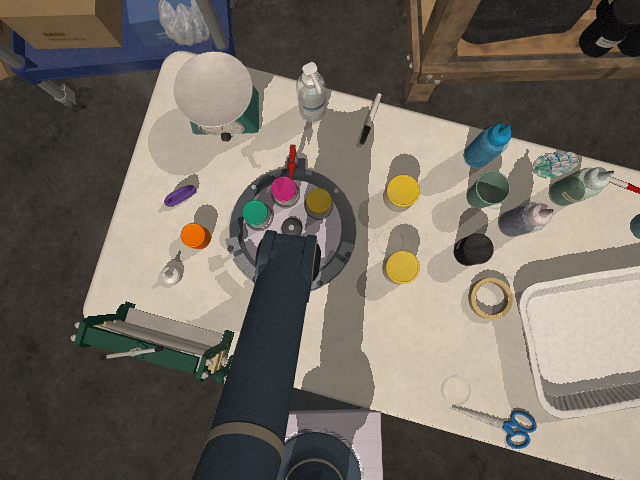

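The disc is turning: in the wrist view the notch is at (215,255), left behind by the pad, and in the top view the magenta lid has moved to (284,190). I'll keep going to 0.96 rad and measure the angle.

```bash
cat >> h.py <<'E'
def lids():
    f=robot.grab_frame('top'); hsv=cv2.cvtColor(f['image'],cv2.COLOR_RGB2HSV); out={}
    for name,lo,hi in(('yel',20,34),('grn',65,90),('mag',155,176)):
        m=((hsv[...,0]>=lo)&(hsv[...,0]<=hi)&(hsv[...,1]>130)&(hsv[...,2]>50)).astype(np.uint8)
        n,l,s,c=cv2.connectedComponentsWithStats(m)
        for i in range(1,n):
            if s[i,4]<150: continue
            p=ray(f,*c[i],.106)[:2]-AX
            if np.hypot(*p)<.12: out[name]=(round(np.hypot(*p),4),round(np.arctan2(p[1],p[0])-A0+np.pi,4)%(2*np.pi))
    return f,out
E
python3 - <<'E'
from h import *
for th in np.arange(.30,.97,.06):
    robot.move_straight(pp(th,.1118),vel=.05,attitude=ori(th))
s=robot.sense();print(round(th,2),s['t'],np.round(s['tcp_pos'],4),np.round(s['wrist_force'],2))
f,o=lids();print(o);save(f,'top3.png')
save(robot.grab_frame('wrist'),'w3.png')
E
```

```text
0.96 12.9167 [ 0.5229 -0.0384  0.1126] [-0.22 -0.08  5.7 ]
{'yel': (np.float64(0.084), np.float64(6.150585307179586)), 'grn': (np.float64(0.0844), np.float64(1.9511)), 'mag': (np.float64(0.0846), np.float64(0.9093))}
```

View pics/w3.png

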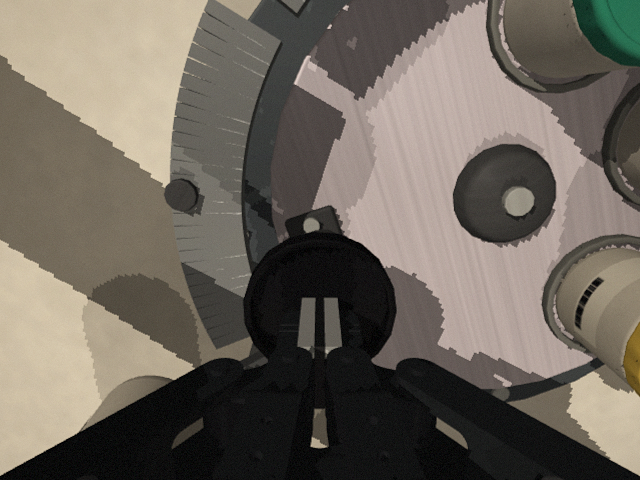

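View pics/top3.png

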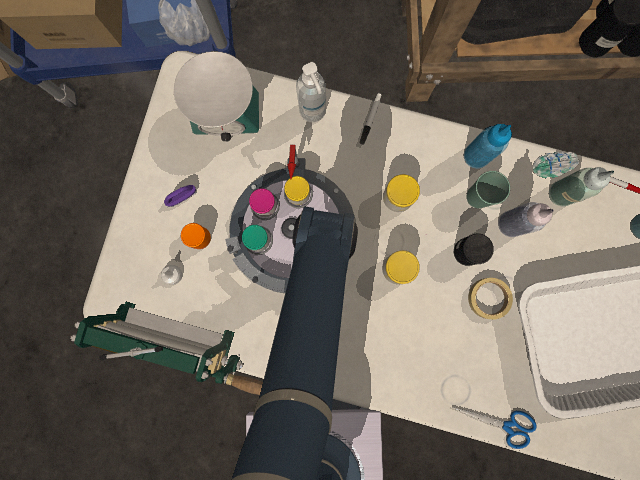

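The disc is at about 0.909 rad, lagging the fingers by about 0.05. The yellow lid is at (297,190) in the top view, near the pointer. I'll go a little further pressed, then ease up so the tooth rides under the plate and the rim pushes it over the notch until it snaps in.

```bash
python3 - <<'E'
from h import *
th=1.03
robot.move_straight(pp(th,.1118),vel=.04,attitude=ori(th))
f,o=lids();print(o)
robot.move_straight(pp(th,.1178),vel=.03)
s0=robot.sense();print(s0['t'],np.round(s0['tcp_pos'],4),np.round(s0['wrist_force'],2))
while th<1.22:
    th+=.02
    robot.move_straight(pp(th,.1178),vel=.03,attitude=ori(1.03))
    s=robot.sense();F=np.array(s['wrist_force']);tg=np.array([-np.sin(A0+th),np.cos(A0+th)])
    print(round(th,3),s['t'],np.round(F,2),'tang',round(F[:2]@tg,2))
    if F[:2]@tg<-5: break
f,o=lids();print(o);save(f,'top4.png');save(robot.grab_frame('wrist'),'w4.png')
E
```

```text
{'yel': (np.float64(0.0836), np.float64(6.2197853071795866)), 'grn': (np.float64(0.0843), np.float64(2.0164)), 'mag': (np.float64(0.0844), np.float64(0.9776))}
13.7417 [ 0.5264 -0.042   0.1175] [-0.08  0.16 -0.44]
1.05 13.9917 [ 0.44 -0.43 -0.82] tang 0.61
1.07 14.2417 [-0.42 -0.07 -1.13] tang -0.32
1.09 14.4917 [ 0.22  0.4  -0.45] tang -0.02
1.11 14.7417 [-0.24 -0.06 -0.03] tang -0.17
1.13 14.9917 [0.34 0.13 0.31] tang 0.24
1.15 15.2417 [-2.28  1.07  0.22] tang -2.52
1.17 15.4917 [-4.16  1.9   0.37] tang -4.57
1.19 15.7417 [-0.85  0.98  4.71] tang -1.19
1.21 15.9917 [0.96 1.08 4.47] tang 0.43
1.23 16.2417 [-0.21  0.44  4.59] tang -0.37
{'yel': (np.float64(0.0836), np.float64(0.0211)), 'grn': (np.float64(0.0842), np.float64(2.1027)), 'mag': (np.float64(0.0845), np.float64(1.0632))}
```

View pics/w4.png

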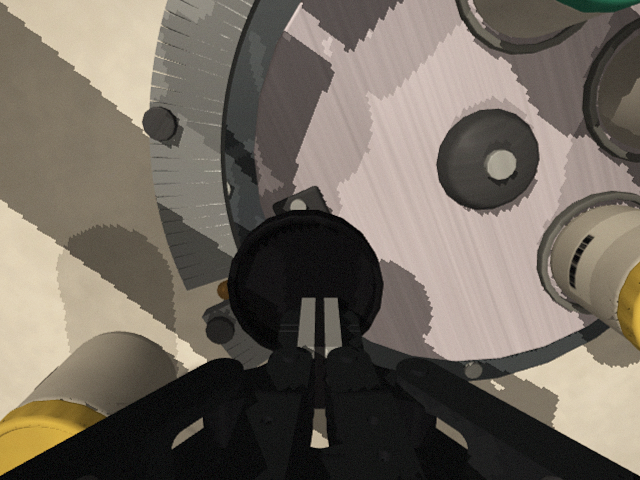

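The vertical force jumped to about 4.7 N and the disc stopped at about 1.06 rad, so the plunger has risen against the fingertips. The brass tooth shows in the notch at (223,290). I'll lift off.

```bash
python3 - <<'E'
from h import *
p=robot.sense()['tcp_pos']
robot.move_straight([p[0],p[1],.16],vel=.05)
robot.sleep(.4)
f,o=lids();print(o)
robot.move_straight([p[0]-.03,p[1]-.03,.28],vel=.15)
save(robot.grab_frame('wrist'),'w5.png')
# pad height by top depth and wrist depth
robot.goto([.35,.45,.36],[np.pi,0,.8])
f,o=lids();print(o,robot.sense()['t'],np.round(robot.sense()['wrist_force'],2));save(f,'top5.png')
P=cloud(f);save(robot.grab_frame('scene'),'scene5.png')
q=pp(1.047,.114);u,v=map(int,proj(f,q));print(u,v,np.median(P[v-4:v+5,u-4:u+5].reshape(-1,3),0))
cv2.imwrite('pics/crop5.png',cv2.cvtColor(cv2.resize(f['image'][140:310,210:430],None,fx=3.4,fy=3.4,interpolation=cv2.INTER_CUBIC),cv2.COLOR_RGB2BGR))
E
```

```text
{'yel': (np.float64(0.0836), np.float64(0.0118)), 'grn': (np.float64(0.0842), np.float64(2.0905)), 'mag': (np.float64(0.0844), np.float64(1.0489))}
{'yel': (np.float64(0.0835), np.float64(0.0114)), 'grn': (np.float64(0.0843), np.float64(2.0907)), 'mag': (np.float64(0.0844), np.float64(1.0489))} 20.9083 [-0.56 -0.46 -0.45]
326 247 [ 0.52966053 -0.04130361  0.11445232]
```

View pics/crop5.png

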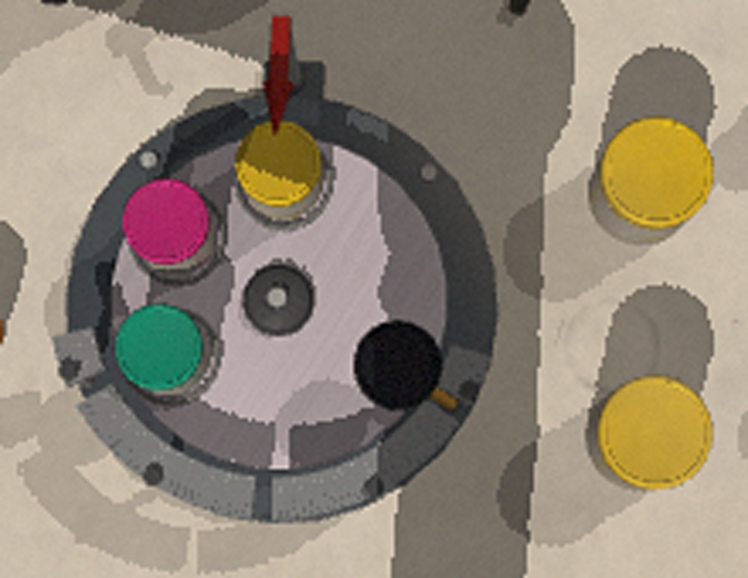

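View pics/scene5.png

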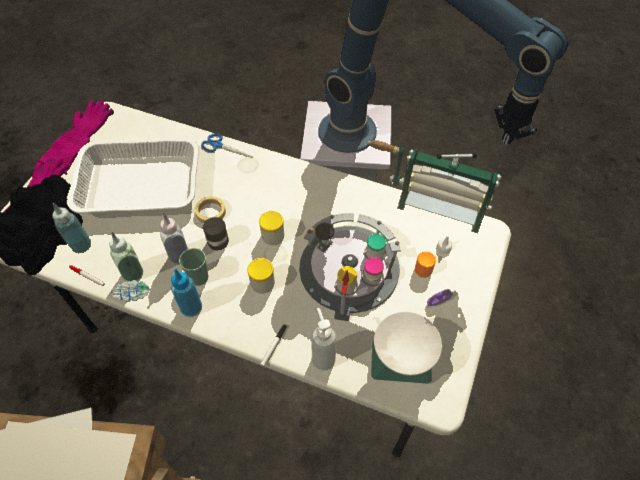

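View pics/w5.png

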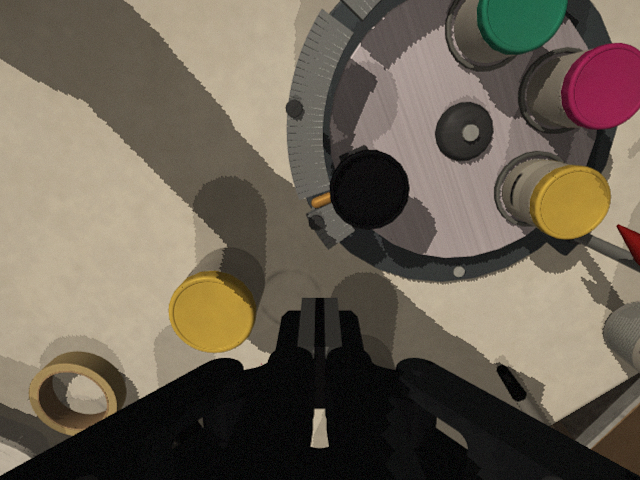

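The crop shows the yellow lid at about (278,165), under the red tip at (278,130). The pad is at (398,365) with its brass tooth in the notch. Depth puts the pad floor at 114.5 mm, so the plunger is fully up. The scene view shows the jars upright, the bystanders where they were and the robot clear, so I'm handing in.

```bash
python3 -c "
from plant import robot
robot.close_job()"
```

```text
the job is handed in; nothing more can be done
```

The yellow jar is under the red pointer and the carousel is locked in the +60° hole. I handed the job in at about 21 s; no verdict is reported.

- **What I did:** With the shut fingertips I pressed the plunger pad down and carried it counter-clockwise to about 0.98 rad. I then eased up so the rim pushed the tooth over the notch until it snapped in, and lifted clear.
- **Disc angle:** The last lid measurements put the disc at about 1.05 rad.
- **Yellow jar:** Its lid was about 1 mm from the magenta lid's starting place under the pointer, at 83.5 mm from the axis (84 mm expected).
- **Plunger:** The pad floor was at 114.5 mm by depth, the same as at the start within about 0.5 mm. The tooth was visible in its notch.
- **Everything else:** In the pictures the three jars stood upright in their seats. The bystanders looked unmoved by eye; I did not measure them.
- **Readings that disagreed:** Contact with the pad came 2–3 mm lower than the stated pad height. I allowed for both heights when choosing the easing height. While I still pushed after the snap, the lids read about 1.06 rad; this settled to 1.05 on release.

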